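# Hang the cutlery basket over the UV lamp and hold the dead-man paddle

## Task

Hook the cutlery basket onto the rail at the blue band, and slide it along the rail, without lifting it off again, until it is centred on the green band above the ultraviolet lamp; let it hang there by itself. Then press the red dead-man paddle with closed fingertips about halfway down, pointer in the green, never all the way, and keep it there for a few seconds; finish while still holding the paddle halfway down. Leave the mug, the jar and the pepper mill where they stand.

Things in the scene. Friction and masses are not known exactly. Their poses are not given: they have to be found in the camera images.
- basket: White open cutlery basket with fixed teaspoons, 70 (x) by 90 (y) by 60 mm high, 0.25 kg, loose. Origin: centre of underside. Two 8 mm wire hooks (y = +22, -22 mm) rise on its -x side, arch over x = 0 (top 147 mm up) and end on the +x side in lips 106 mm up, x = 22 mm. Hook on from the robot's side: lips raised over the rail (38 mm or more above hung height), move along basket +x, lower.
- basket_hook (a point): Point midway between the basket's two hooks, 133 mm above its underside: it lies on the rail's centre line when the basket hangs. The hooks' arches are round, 28 mm wide inside, open downward, and centre themselves on the rail. Axes as the basket's.
- basket_tab (a point): Grip point on the orange upright tab above the hooks, 172 mm above the basket's underside (39 mm above basket_hook). Tab: 30 mm along the basket's x, 10 mm thick along its y, from 145 to 191 mm up. Pinch it from above, fingers closing along the basket's y, fingertips at 150 mm up or higher; 40 to 50 N holds it.
- station: Steel rail stand, fixed: a round horizontal rail 12 mm thick and 440 mm long along its y, its centre line 210 mm above the worktop, on two 16 mm posts at its ends (y = +220 and -220 mm). Origin on the worktop below the middle of the rail; its x points away from the robot, square to the rail. It stands turned by up to 0.15 rad.
- rail_mid (a point): Middle of the rail, on its centre line; axes as the station's.
- load_pt (a point): Centre of the blue band (30 mm wide) on the rail, on its centre line: where the basket is hooked on; a blue strip lies on the worktop below. About 70 to 110 mm from the rail's middle on one side or the other. Axes as the station's.
- mark_pt (a point): Centre of the green band (30 mm wide) on the rail, on its centre line: where the basket must end. About 70 to 110 mm from the rail's middle on the other side from the blue band, so 140 to 220 mm from it. Axes as the station's.
- lamp: Ultraviolet lamp unit, fixed on the worktop below the green band: white box 110 mm (x) by 100 mm (y) by 43 mm high with a glass top and green stripes on its front and back. Origin: centre of its underside. The hung basket passes 34 mm above it.
- switch_box: Grey switch box, fixed, 130 by 70 by 35 mm high, turned by up to 0.25 rad. Origin on the worktop below the paddle's hinge, which is 75 mm up, along y; the red paddle points along -x, towards the robot. A scale plate (white top, green middle, red bottom, upper edge 104 mm up) stands 36 mm to the +y side of the paddle's centre line, near its tip.
- paddle (a joint): Angle of the red paddle, rad: 0 = up (released, tilted up 0.25 rad towards the robot), 0.25 = halfway (level), 0.5 = all the way down; the yellow pointer is in the green from about 0.17 to 0.33. A spring returns it: pressed at the pad it takes about 2.3 N to start it, 6 N at halfway, 9.5 N at the bottom.
- paddle_pad (a point): Centre of the black rubber pad on the paddle's upper face, where to press, 74 mm from the hinge; it moves with the paddle: about 97 mm up when released, 79 mm at halfway, 61 mm all the way down. The paddle is 44 mm wide, 8 mm thick, and reaches 93 mm from the hinge.
- mug: Blue mug, 78 mm across, 90 mm high, handle to its +y; loose. Origin: centre of its underside. A bystander.
- jar: Amber jar with a red cap, 68 mm across, 110 mm high; loose. Origin: centre of its underside. A bystander.
- mill: Dark wooden pepper mill, 54 mm across, 152 mm high; loose. Origin: centre of its underside. A bystander.
Things that resemble listed ones, but are neither listed nor needed, are in the scene too. Leave any purple or turquoise look-alike of the basket alone.

How it is judged:
By the outcome, as a careful person would: the job done as asked, in the order asked, and still so for the second after the job is handed in, while the arm keeps its last pose, push and grip.
It also fails if it takes over 64 s, if anything falls off the work surface, if the arm or the gripper's body presses on something with over 40 N, if the wrist force passes 120 N, or if a joint passes its speed limit or range.

## Robot

A 7-joint arm with a two-finger parallel gripper is mounted at the origin on the work surface. World frame = base frame: x ahead of the robot, y to its left, z up, the work surface at z = 0. Lengths are in m, angles in rad, forces in N, time in s.
With the tool pointing down it reaches from about 0.35 to 0.9 m from the base axis. Payload 19.9 kg.
Tool frame: the origin (TCP) lies between the finger pads; the fingertips stand 19 mm ahead of it and the grasp point (between the pads) is the TCP (arm.nose_length is the distance from the TCP to the fingertips, in m); z points along the fingers, y is the line along which they close (so a half turn about z gives the same grasp; the last joint's range is limited). The gripper opens to 85 mm and grips with 20 to 120 N. Pads are 22 mm wide; open, the fingers measure 114 mm over their backs; the gripper's body (76 mm by 85 mm) begins 54 mm behind the grasp point. The pads swing forward as they close: fully open they stand 13 mm farther back than shut.
Start: joints at [-1.153, 0.417, -0.01, 1.614, 0.005, 1.111, -0.053], TCP at [0.277, 0.56, 0.25] pointing down, gripper open.
Joint ranges: [-2.81, 2.81], [-0.39, 2.02], [-1.27, 1.25], [0.06, 2.57], [-1.19, 4.33], [0.19, 2], [-2.82, 2.82]. Speed limits (rad/s): [1.89, 1.89, 2.39, 2.39, 3.01, 3.01, 3.01].

## Interface

Orientations are given as a unit quaternion [x, y, z, w].
In Python, from station import arm gives the robot as it stands.
- The arm moves only by the tool arm_command, never from a script. Its argument "rows" is a list of rows, each a list of 3 entries, a list of its own where there are three numbers: the shift along the tool's x, y, z in m, then the turn, a rotation vector about the tool's x, y, z in degrees, then the gripper's target within -1 to 1 (shut at 1, half-way at 0, fully open at -1). A call has 1 to 12 rows; each row shifts and turns the commanded pose from where the row before left it, along the tool's axes as they then stand; what a row does not reach is not made up. A row lasts 1/10 s, in which the tool goes at most 50 mm and 8.59 degrees, less where a joint would pass 70% of its speed; a pose out of reach is approached as far as the arm can. A call is refused whole if a number of a shift passes 0.05 or a number of a turn 8.59, either way. A call with a gripper value outside its range is refused whole. The fingers move at their own pace and stop on an object; "force" is the grip in N (left out, the last holds). Time passes only in rows, so rows that do not move let the fingers close. It gives the time, the measured TCP pose, the force, the opening and the grip force at its end, in the units of the state.
- arm.sense(): the state, without advancing time (a new reading comes with each control period).
- arm.read_camera(name): name is "scene" or "top"; returns the picture (400x640x3 uint8, red, green, blue); there is no depth.
- arm.get_calibration(name): a dict with "fx", "fy", "cx", "cy" (pixels), "world_from_camera" (4x4, takes a point from camera to world coordinates). Camera axes: x right, y down, z forward; pixel columns grow to the right and rows downward; lengths in m; the calibration is good to about 2 mm. A picture is of the moment at which its call begins. get_calibration takes no time and is no camera call.
- arm.hand_in(): hands the job in; it is judged then, once.
Trained networks look in the newest picture that a camera, given by its name, has taken for a name from the list of things; names that differ only in an ending like _2 or _b are one class to them, and where a whole thing is asked for, a point or a joint stands for the part that bears it (a point fixed in the world has none). Each returns a list of dicts, best first, with "conf" (0 to 1); they miss things now and then, are a little off and sometimes report something else, mostly with a low value. They report only what shows in the picture. A call takes as long as a camera call. They do not tell look-alikes from the thing itself.
- arm.spot_in(camera, query): "uv" ([column, row] in pixels, amid what is visible of it).
- arm.silhouettes(camera, query): "region" (400x640 bool, what is visible of it) and "uv" ([column, row] in pixels, amid what is visible of it).
- arm.spot_point(camera, query): "uv" ([column, row] in pixels: a listed point, or the origin of a listed thing).
The state is a dict: "time": time; "joints": joint angles; "joint_velocities": joint speeds; "tau": joint torques, N m; "eef_pos": TCP position; "eef_rot": TCP orientation; "wrist_force": force on the tool from outside, world axes, zero at the start; "torque": the same for the moment, N m; "gripper_width": finger opening in m; "gripper_force": force on a finger pad.
Only numpy, scipy, OpenCV 4.12 (cv2) and the standard library are available. Lean on these libraries where they do the work, as an engineer would, in place of code of your own. Each camera call takes 0.05 s, during which the arm holds its last target. There are 200 camera calls.

## Working session

There is one attempt and no reset: what is moved stays moved. The work goes in short steps, Python scripts to look and compute and a tool call to move; the robot and the scene stay as the last step left them, time stands still between calls to the robot, and variables do not carry over. Pictures are saved under pics/ and viewed, at most 10 in all, crops included, and the job is handed in when it is done.

Besides the shell and the picture viewer there is one more tool, called after ">>>" as name(argument=value, ...) on one line, values as JSON. arm_command: Moves the arm, as the interface text tells. Its arguments: {"type":"object","properties":{"rows":{"type":"array"},"force":{"type":"number"}},"required":["rows"]}

```bash
ls; mkdir -p pics; cat > h.py <<'E'
import numpy as np, cv2
from station import arm
def cal(n):
    c=arm.get_calibration(n); return c, np.array(c["world_from_camera"])
def ray(n,uv):
    c,T=cal(n); d=T[:3,:3]@np.array([(uv[0]-c["cx"])/c["fx"],(uv[1]-c["cy"])/c["fy"],1.]); return T[:3,3],d
def atz(n,uv,z):
    o,d=ray(n,uv); return o+d*(z-o[2])/d[2]
def tri(a,b):
    A=[];y=[]
    for n,uv in (a,b):
        o,d=ray(n,uv); d=d/np.linalg.norm(d); P=np.eye(3)-np.outer(d,d); A.append(P); y.append(P@o)
    p=np.linalg.lstsq(np.vstack(A),np.hstack(y),rcond=None)[0]
    return p,np.linalg.norm(np.vstack(A)@p-np.hstack(y))
def proj(n,p):
    c,T=cal(n); q=np.linalg.inv(T)@np.append(p,1); return [c["fx"]*q[0]/q[2]+c["cx"],c["fy"]*q[1]/q[2]+c["cy"]]
def snap(n,f):
    im=arm.read_camera(n); cv2.imwrite(f"pics/{f}.png",im[:,:,::-1]); return im
E
python3 - <<'E'
from h import *
np.set_printoptions(precision=3,suppress=True)
for n in("scene","top"):
    snap(n,n+"0"); print(n,cal(n)[1],cal(n)[0]["fx"])
    for q in "basket_hook basket_tab basket rail_mid load_pt mark_pt lamp switch_box paddle_pad mug jar mill station".split():
        print(q,[(np.round(d["uv"],1).tolist(),round(d["conf"],2)) for d in arm.spot_point(n,q)[:3]])
print(arm.sense())
E
```

```text
pics
scene [[-0.54   0.468 -0.699  1.294]
 [ 0.841  0.295 -0.453  0.55 ]
 [-0.006 -0.833 -0.553  0.779]
 [ 0.     0.     0.     1.   ]] 444.59493289940735
basket_hook [([451.3, 216.1], 0.94), ([379.6, 224.8], 0.86), ([395.8, 193.8], 0.75)]
basket_tab [([455.3, 198.3], 0.9), ([330.9, 170.8], 0.83), ([381.3, 210.7], 0.77)]
basket [([446.9, 255.2], 0.94), ([376.3, 264.2], 0.82), ([327.1, 212.5], 0.73)]
rail_mid [([300.8, 218.9], 0.97)]
load_pt [([271.7, 208.5], 0.84), ([332.2, 307.7], 0.67)]
mark_pt [([299.5, 222.8], 0.6)]
lamp [([331.6, 307.3], 0.58)]
switch_box [([220.9, 230.9], 0.95)]
paddle_pad [([232.9, 189.1], 0.78)]
mug [([287.3, 227.2], 0.79)]
jar [([456.8, 291.6], 0.78)]
mill [([464.2, 321.6], 0.68), ([331.6, 236.2], 0.39)]
station [([381.3, 212.2], 0.44)]
top [[ 0.034 -0.979  0.203  0.172]
 [-0.999 -0.034  0.005  0.015]
 [ 0.001 -0.203 -0.979  1.619]
 [ 0.     0.     0.     1.   ]] 475.84581395095756
basket_hook [([284.3, 254.7], 0.85), ([234.4, 250.2], 0.81), ([349.2, 248.2], 0.61)]
basket_tab [([348.3, 243.5], 0.74), ([282.3, 251.4], 0.71), ([226.3, 247.8], 0.63)]
basket [([
[... 190 characters left out ...]
)]
lamp [([293.3, 161.7], 0.87)]
switch_box [([414.2, 191.2], 0.83)]
paddle_pad [([422.4, 206.6], 0.93)]
mug [([369.3, 214.9], 0.67)]
jar [([221.7, 219.0], 0.65)]
mill [([212.3, 193.5], 0.61)]
station []
{'time': 1.4, 'joints': array([-1.152,  0.417, -0.01 ,  1.614,  0.005,  1.111, -0.053]), 'joint_velocities': array([ 0.001, -0.003, -0.   ,  0.   ,  0.001, -0.001,  0.001]), 'tau': array([  0.001, -86.421,   0.678, -43.52 ,   0.019,   0.002,   0.   ]), 'eef_pos': array([0.277, 0.56 , 0.25 ]), 'eef_rot': array([ 0.228,  0.974, -0.   ,  0.   ]), 'wrist_force': array([-0.339,  0.251,  0.182]), 'torque': array([ 0.003, -0.038,  0.008]), 'gripper_force': 0.0, 'gripper_width': 0.08555808640257284}
```

View pics/scene0.png

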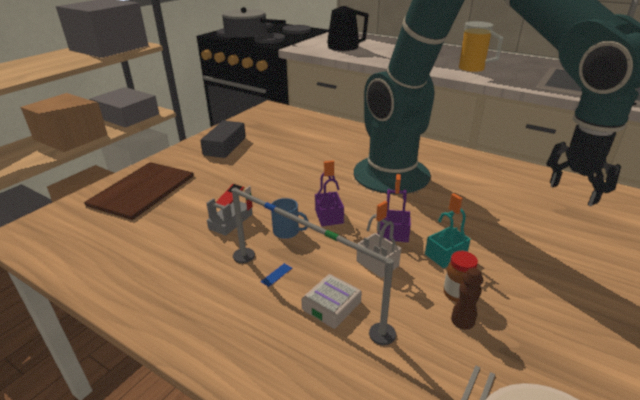

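View pics/top0.png

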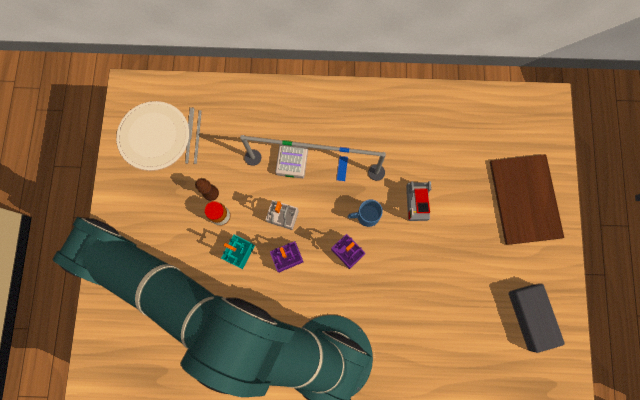

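The white basket is at top (282,214) and scene (378,255). The blue band is at scene (268,205) and the green band at scene (330,233). The purple and turquoise baskets are decoys. Next I measure by colour and triangulation.

```bash
python3 - <<'E'
from h import *
a=cv2.imread("pics/top0.png"); b=cv2.imread("pics/scene0.png")
A=cv2.resize(a[125:235,190:445],None,fx=3.1,fy=3.1,interpolation=cv2.INTER_CUBIC)
B=cv2.resize(b[155:300,200:420],None,fx=3.6,fy=3.6,interpolation=cv2.INTER_CUBIC)
cv2.imwrite("pics/ca.png",A);cv2.imwrite("pics/cb.png",B)
for n,im in(("top",a),("scene",b)):
    h=cv2.cvtColor(im,cv2.COLOR_BGR2HSV)
    for c,lo,hi in(("blue",(105,150,60),(125,255,255)),("green",(50,130,40),(80,255,255)),("orange",(5,190,150),(15,255,255))):
        N,_,s,ce=cv2.connectedComponentsWithStats(cv2.inRange(h,lo,hi))
        for i in range(1,N):
            if s[i,4]>8 and 190<ce[i,0]<450 and 120<ce[i,1]<330: print(n,c,s[i].tolist(),ce[i].round(1))
E
```

```text
top blue [340, 148, 9, 4, 32] [344.  149.5]
top blue [337, 157, 11, 24, 181] [341.9 168.4]
top green [283, 141, 9, 5, 35] [286.9 142.8]
top orange [275, 201, 7, 12, 49] [277.9 206.5]
top orange [218, 208, 7, 11, 18] [221.8 214.3]
top orange [224, 243, 12, 8, 41] [229.  246.4]
top orange [346, 242, 8, 9, 33] [349.7 246.1]
top orange [280, 247, 7, 11, 36] [282.7 252.2]
scene blue [265, 203, 10, 7, 35] [269.8 205.9]
scene blue [263, 265, 28, 20, 203] [276.1 274.5]
scene green [326, 231, 11, 8, 43] [330.7 234.2]
scene green [313, 310, 8, 8, 22] [316.5 313.7]
scene orange [397, 175, 3, 5, 14] [398.  176.9]
scene orange [378, 202, 8, 4, 10] [381.6 203.7]
```

View pics/ca.png

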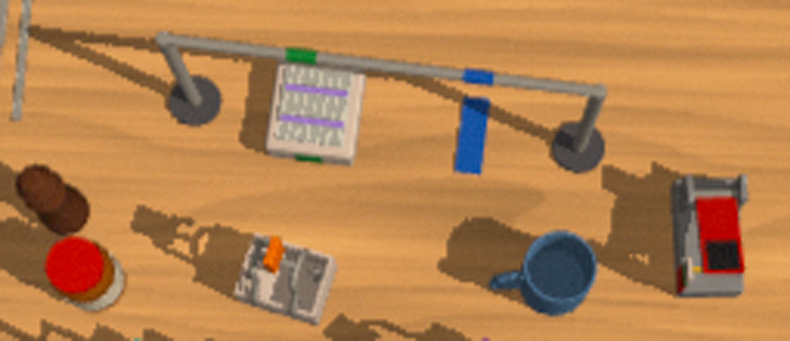

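View pics/cb.png

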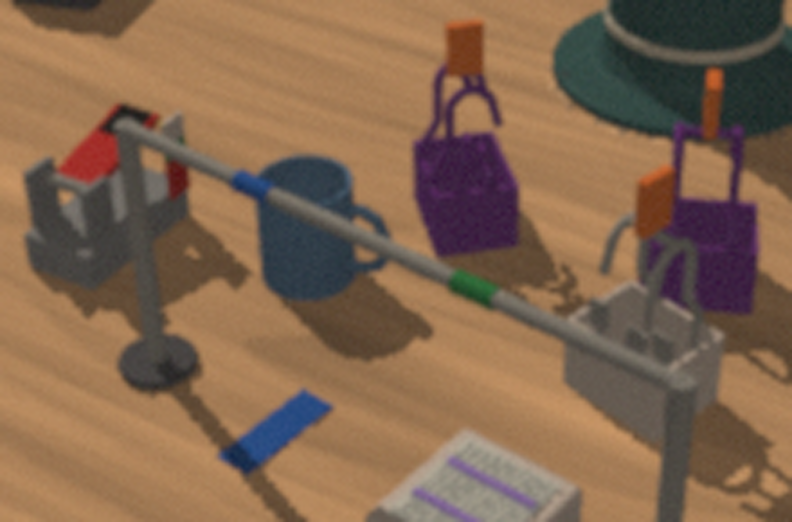

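```bash
python3 - <<'E'
from h import *
np.set_printoptions(precision=4,suppress=True)
L,r1=tri(("top",(344,149.5)),("scene",(269.8,205.9))); M,r2=tri(("top",(286.9,142.8)),("scene",(330.7,234.2)))
print("load",L,r1,atz("top",(344,149.5),.212),"mark",M,r2,atz("top",(286.9,142.8),.212))
f=lambda x,y:(190+x/3.1,125+y/3.1)
T=("top",(277.9,206.5)); print("tab",tri(T,("scene",(382.2,211.4))),atz(*T,.175))
p=[atz("top",f(*c),z) for c,z in(((237,295),0.0),((318,323),0.0),((334,258),.06),((258,235),.06))]
print(np.array(p))
d=p[0]-p[1]; print("yaw from edge",np.arctan2(-d[0],d[1]))
d=p[3]-p[2]; print("yaw from top edge",np.arctan2(-d[0],d[1]))
for n in("top","scene"):
    for q in("rail_mid","basket_tab","paddle_pad"): print(n,q,[(np.round(d["uv"],1).tolist(),round(d["conf"],2)) for d in arm.spot_point(n,q)])
rail=[atz("top",f(*c),.21) for c in((165,38),(602,91))]; d=rail[0]-rail[1];print("rail ends",rail,"yaw",np.arctan2(-d[0],d[1]))
s=[atz("top",f(*c),z) for c,z in(((722,255),.0975),((681,295),.02),((740,293),.02))]; print(s); d=s[1]-s[2];print("sw yaw",np.arctan2(-d[0],d[1]))
print("pad",tri(("top",f(722,255)),("scene",(200+134/3.6,155+117/3.6))))
for n,q in(("top","basket"),("top","switch_box")):
    for r in arm.silhouettes(n,q)[:4]:
        c=cv2.findContours(r["region"].astype(np.uint8),0,2)[0]; print(q,r["uv"],cv2.minAreaRect(max(c,key=len)))
E
```

```text
load [ 0.6407 -0.0202  0.2126] 0.0025739066701532484 [ 0.6398 -0.0187  0.212 ] mark [0.6566 0.1567 0.2123] 0.003603529122524615 [0.6554 0.159  0.212 ]
tab (array([0.4619, 0.1808, 0.1677]), np.float64(4.578848393840134e-05)) [0.4604 0.1799 0.175 ]
[[0.4459 0.2367 0.    ]
 [0.4175 0.145  0.    ]
 [0.4797 0.1265 0.06  ]
 [0.5022 0.2098 0.06  ]]
yaw from edge -0.3001484827369908
yaw from top edge -0.2638654473360434
top rail_mid [([312.0, 148.4], 0.98), ([342.5, 150.7], 0.44)]
top basket_tab [([348.3, 243.5], 0.74), ([282.3, 251.4], 0.71), ([226.3, 247.8], 0.63), ([275.7, 205.0], 0.59), ([282.5, 214.9], 0.27)]
top paddle_pad [([422.4, 206.6], 0.93)]
scene rail_mid [([300.8, 218.9], 0.97)]
scene basket_tab [([455.3, 198.3], 0.9), ([330.9, 170.8], 0.83), ([381.3, 210.7], 0.77), ([333.6, 308.2], 0.53)]
scene paddle_pad [([232.9, 189.1], 0.78)]
rail ends [array([0.6695, 0.2961, 0.21  ]), array([ 0.629 , -0.1434,  0.21  ])] yaw -0.09178904136884877
[array([ 0.4896, -0.2842,  0.0975]), array([ 0.4593, -0.254 ,  0.02  ]), array([ 0.4637, -0.3189,  0.02  ])]
sw yaw 0.06864424461053088
pad (array([ 0.4871, -0.2811,  0.1013]), np.float64(0.0038571006281364183))
basket [346.6, 251.9] ((348.0, 250.5), (27.577163696289062, 23.33452033996582), 45.0)
basket [284.2, 212.6] ((281.70001220703125, 214.4000244140625), (28.776723861694336, 23.084625244140625), 18.434946060180664)
basket [237.3, 248.9] ((236.20001220703125, 250.10003662109375), (27.280029296875, 27.72724151611328), 26.56505012512207)
basket [421.3, 202.0] ((421.4737854003906, 199.0013885498047), (26.647329330444336, 14.190884590148926), 86.98721313476562)
switch_box [417.6, 199.8] ((417.5, 200.5), (39.0, 25.0), 90.0)
```

>>> arm_command(rows=[[[0, 0, 0], [0, 0, -4.85], -1], [[0, 0, 0], [0, 0, -4.85], -1], [[-0.0285, -0.0311, 0], [0, 0, 0], -1], [[-0.0285, -0.0311, 0], [0, 0, 0], -1], [[-0.0285, -0.0311, 0], [0, 0, 0], -1], [[-0.0285, -0.0311, 0], [0, 0, 0], -1], [[-0.0285, -0.0311, 0], [0, 0, 0], -1], [[-0.0285, -0.0311, 0], [0, 0, 0], -1], [[-0.0285, -0.0311, 0], [0, 0, 0], -1], [[-0.0285, -0.0311, 0], [0, 0, 0], -1], [[-0.0285, -0.0311, 0], [0, 0, 0], -1], [[-0.0285, -0.0311, 0], [0, 0, 0], -1]], force=45)

```text
time: 3.0
eef_pos: [0.4618, 0.1789, 0.2506]
eef_rot: [0.145, 0.989, 0.0, 0.0]
wrist_force: [0.3, 0.4, -0.2]
gripper_width: 0.0854
gripper_force: 0.0
```

```bash
cat >> h.py <<'E'
from scipy.spatial.transform import Rotation as Ro
def go(p,yawy=None):  # tool y direction angle (rad, world); prints turn about tool z (deg) then shift in turned tool axes
    s=arm.sense(); R=Ro.from_quat(s["eef_rot"]).as_matrix(); a=np.arctan2(R[1,1],R[0,1])
    if yawy is None: yawy=a
    y=np.array([np.cos(yawy),np.sin(yawy),0]); z=np.array([0,0,-1]); X=np.cross(y,z)
    Rg=np.c_[X,y,z]; e=(Ro.from_matrix(R.T@Rg)).as_rotvec(degrees=True)
    print("t",round(s["time"],2),"pos",s["eef_pos"].round(4),"yawy",round(a,4),"turn",e.round(2),"shift",(Rg.T@(np.array(p)-s["eef_pos"])).round(4),"F",s["wrist_force"].round(2),"w",round(s["gripper_width"],4),s["gripper_force"])
E
python3 - <<'E'
from h import *
snap("scene","s1"); go([.4615,.1805,.174],np.pi/2-.29)
b=cv2.imread("pics/s1.png"); cv2.imwrite("pics/s1c.png",cv2.resize(b[120:290,300:520],None,fx=3.5,fy=3.5,interpolation=cv2.INTER_CUBIC))
E
```

```text
t 3.05 pos [0.4645 0.1724 0.2507] yawy 1.2736 turn [-0.06  0.11 -0.41] shift [0.0052 0.0069 0.0767] F [  2.91 -10.38  -0.25] w 0.0853 0.0
```

View pics/s1c.png

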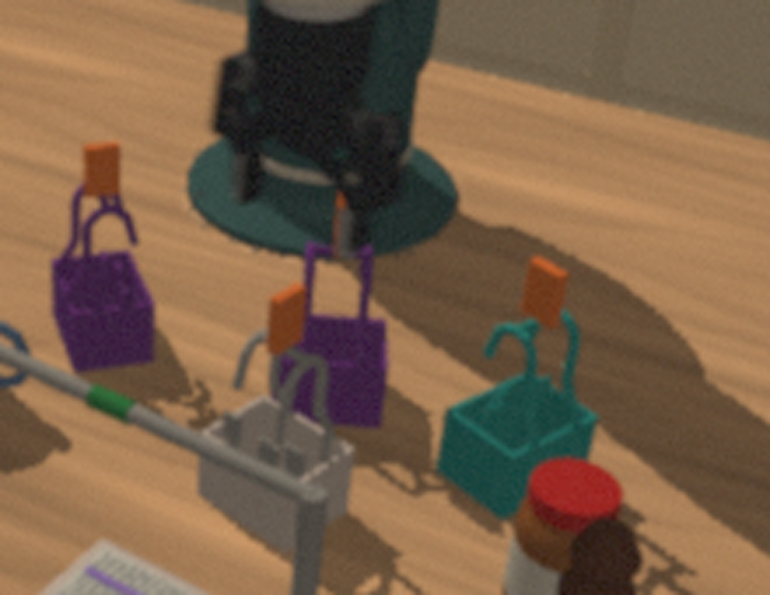

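The open fingers hang above the white basket's tab, which is at crop (287,318). The arm was still settling, so I descend slowly.

>>> arm_command(rows=[[[0, 0, 0], [0, 0, 0], -1], [[0, 0, 0], [0, 0, 0], -1], [[0, 0, 0], [0, 0, 0], -1], [[0, 0, 0.015], [0, 0, 0], -1], [[0, 0, 0.015], [0, 0, 0], -1]])

```text
time: 3.55
eef_pos: [0.4611, 0.1816, 0.2201]
eef_rot: [0.144, 0.99, 0.0, 0.0]
wrist_force: [0.0, 0.2, -0.9]
gripper_width: 0.0854
gripper_force: 0.0
```

```bash
python3 - <<'E'
from h import *
go([.4615,.1805,.174],np.pi/2-.29)
E
```

```text
t 3.55 pos [0.4611 0.1816 0.2201] yawy 1.2822 turn [0.04 0.03 0.08] shift [-0.0007 -0.001   0.0461] F [ 0.03  0.21 -0.92] w 0.0854 0.0
```

>>> arm_command(rows=[[[0, 0, 0.015], [0, 0, 0], -1], [[0, 0, 0.015], [0, 0, 0], -1], [[0, 0, 0.015], [0, 0, 0], -1], [[0, 0, 0], [0, 0, 0], -1], [[0, 0, 0], [0, 0, 0], 1], [[0, 0, 0], [0, 0, 0], 1], [[0, 0, 0], [0, 0, 0], 1], [[0, 0, 0], [0, 0, 0], 1], [[0, 0, 0], [0, 0, 0], 1], [[0, 0, 0], [0, 0, 0], 1], [[0, 0, 0], [0, 0, 0], 1], [[0, 0, 0], [0, 0, 0], 1]], force=45)

```text
time: 4.75
eef_pos: [0.4614, 0.1803, 0.1754]
eef_rot: [0.145, 0.989, -0.0, 0.0]
wrist_force: [-1.8, -2.7, 6.1]
gripper_width: 0.0096
gripper_force: 47.6
```

>>> arm_command(rows=[[[0, 0, -0.01], [0, 0, 0], 1], [[0, 0, -0.02], [0, 0, 0], 1], [[0, 0, -0.02], [0, 0, 0], 1], [[0, 0, -0.02], [0, 0, 0], 1], [[0, 0, -0.02], [0, 0, 0], 1], [[0, 0, -0.02], [0, 0, -2.86], 1], [[0, 0, -0.01], [0, 0, -2.86], 1], [[0, 0, -0.005], [0, 0, -2.86], 1], [[0, 0, 0], [0, 0, -2.86], 1], [[0, 0, 0], [0, 0, 0], 1]])

```text
time: 5.75
eef_pos: [0.4612, 0.1805, 0.3008]
eef_rot: [0.045, 0.999, 0.0, 0.0]
wrist_force: [-1.2, -0.9, -2.9]
gripper_width: 0.0093
gripper_force: 46.5
```

```bash
python3 - <<'E'
from h import *
go([.560,-.013,.300],np.pi/2-.09)
E
```

```text
t 5.75 pos [0.4612 0.1805 0.3008] yawy 1.4809 turn [0.01 0.01 0.01] shift [-0.1158 -0.1838  0.0008] F [-1.21 -0.86 -2.89] w 0.0093 46.52496814727783
```

>>> arm_command(rows=[[[-0.006, -0.009, 0], [0, 0, 0], 1], [[-0.013, -0.02, 0], [0, 0, 0], 1], [[-0.013, -0.021, 0], [0, 0, 0], 1], [[-0.013, -0.021, 0], [0, 0, 0], 1], [[-0.013, -0.021, 0], [0, 0, 0], 1], [[-0.013, -0.021, 0], [0, 0, 0], 1], [[-0.013, -0.021, 0], [0, 0, 0], 1], [[-0.013, -0.021, 0], [0, 0, 0], 1], [[-0.012, -0.019, 0], [0, 0, 0], 1], [[-0.007, -0.01, 0], [0, 0, 0], 1], [[0, 0, 0], [0, 0, 0], 1], [[0, 0, 0], [0, 0, 0], 1]])

```text
time: 6.95
eef_pos: [0.56, -0.013, 0.3001]
eef_rot: [0.046, 0.999, 0.0, -0.0]
wrist_force: [-0.3, 1.0, -2.9]
gripper_width: 0.0096
gripper_force: 46.5
```

```bash
python3 - <<'E'
from h import *
go([.640,-.020,.300],np.pi/2-.09)
im=snap("scene","s2");t=snap("top","t2")
c=np.hstack([cv2.resize(im[140:290,200:350],(398,398),interpolation=2),cv2.resize(t[110:230,270:390],(398,398),interpolation=2)])
cv2.imwrite("pics/c2.png",c[:,:,::-1])
for n in("top","scene"):
  for q in("basket_hook","basket_tab","basket"): print(n,q,[(np.round(d["uv"],1).tolist(),round(d["conf"],2)) for d in arm.spot_point(n,q)])
E
```

```text
t 6.95 pos [ 0.56   -0.013   0.3001] yawy 1.4796 turn [ 0.   -0.03 -0.07] shift [-0.0803  0.0002  0.0001] F [-0.28  1.05 -2.93] w 0.0096 46.52889668941498
top basket_hook [([231.8, 248.1], 0.84), ([281.6, 254.9], 0.74)]
top basket_tab [([282.1, 252.1], 0.96), ([227.9, 247.0], 0.91), ([220.6, 219.9], 0.35)]
top basket [([238.3, 252.7], 0.96), ([288.9, 259.5], 0.64)]
scene basket_hook [([396.5, 197.9], 0.91), ([453.9, 214.2], 0.79), ([327.0, 179.9], 0.71), ([291.8, 178.5], 0.62), ([302.0, 220.9], 0.39)]
scene basket_tab [([330.1, 166.6], 0.92), ([294.9, 162.5], 0.88), ([332.3, 234.6], 0.72), ([395.5, 182.5], 0.57), ([455.7, 200.4], 0.57), ([286.9, 227.9], 0.55), ([296.9, 222.6], 0.21)]
scene basket [([295.0, 222.6], 0.87), ([391.0, 234.3], 0.87), ([443.7, 256.6], 0.87), ([329.5, 213.0], 0.84)]
```

View pics/c2.png

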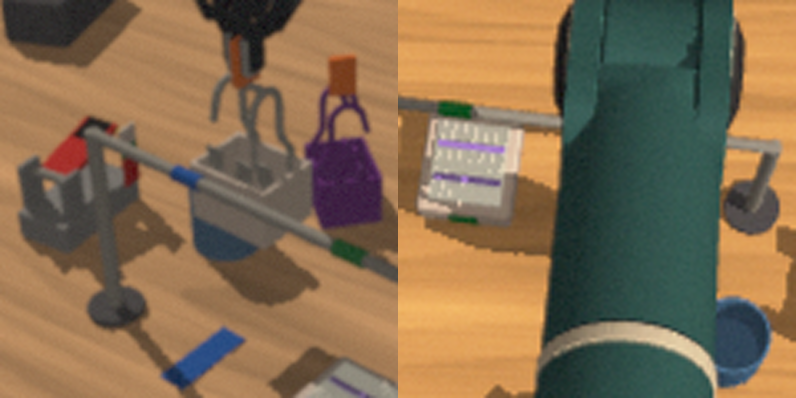

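The scene crop shows the basket upright behind the rail, with its lips towards the rail. The arm hides it in the top view. I check the in-hand offset by reprojection.

```bash
python3 - <<'E'
from h import *
p=np.array([.56,-.013,.30])
for dz in(-.0034,-.0424,-.1754): print(np.round(proj("scene",p+[0,0,dz]),1))
for s in(.01,-.01): print(s,np.round(proj("scene",p+[s,0,-.0424]),1),np.round(proj("scene",p+[0,s,-.0424]),1))
print(np.round(proj("scene",[.6407,-.0202,.21]),1),np.round(proj("scene",[.6398,-.0187,.21]),1))
E
```

```text
[292.  160.7]
[292.8 175.3]
[295.1 220.9]
0.01 [290.3 177.1] [296.2 176.4]
-0.01 [295.2 173.6] [289.4 174.2]
[270.6 207. ] [271.4 207. ]
```

>>> arm_command(rows=[[[-0.005, 0, 0], [0, 0, 0], 1], [[-0.01, 0, 0], [0, 0, 0], 1], [[-0.01, 0, 0], [0, 0, 0], 1], [[-0.01, 0, 0], [0, 0, 0], 1], [[-0.01, 0, 0], [0, 0, 0], 1], [[-0.01, 0, 0], [0, 0, 0], 1], [[-0.01, 0, 0], [0, 0, 0], 1], [[-0.01, 0, 0], [0, 0, 0], 1], [[-0.005, 0, 0], [0, 0, 0], 1], [[0, 0, 0], [0, 0, 0], 1], [[0, 0, 0], [0, 0, 0], 1]])

```text
time: 8.45
eef_pos: [0.6397, -0.0206, 0.3002]
eef_rot: [0.045, 0.999, -0.0, -0.0]
wrist_force: [0.0, -0.7, -3.5]
gripper_width: 0.0092
gripper_force: 46.5
```

```bash
python3 - <<'E'
from h import *
go([.640,-.0195,.2525],np.pi/2-.09)
im=snap("scene","s3")
cv2.imwrite("pics/c3.png",cv2.resize(im[130:280,200:350],(600,600),interpolation=2)[:,:,::-1])
E
```

```text
t 8.45 pos [ 0.6397 -0.0206  0.3002] yawy 1.4799 turn [-0.01 -0.01 -0.05] shift [-0.0002  0.0011  0.0477] F [ 0.05 -0.74 -3.46] w 0.0092 46.535072922706604
```

View pics/c3.png

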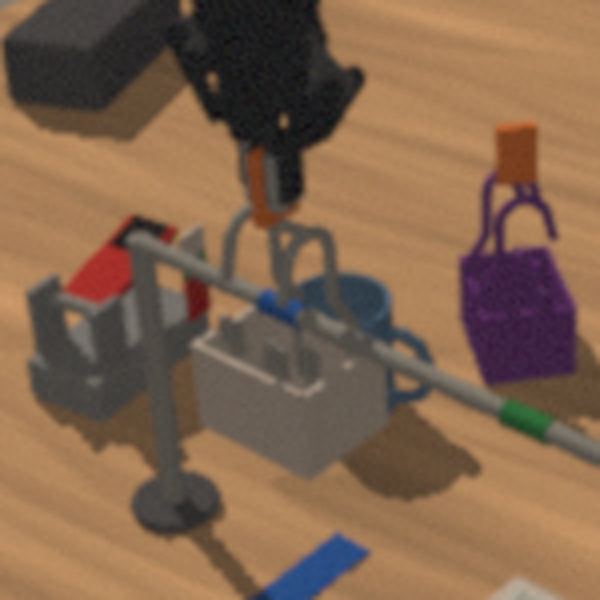

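The basket is over the blue band (crop 278,305) with its lips across the rail. I lower in steps and watch the force.

>>> arm_command(rows=[[[0, 0, 0.005], [0, 0, 0], 1], [[0, 0, 0.008], [0, 0, 0], 1], [[0, 0, 0.008], [0, 0, 0], 1], [[0, 0, 0.008], [0, 0, 0], 1], [[0, 0, 0], [0, 0, 0], 1], [[0, 0, 0], [0, 0, 0], 1]])

```text
time: 9.1
eef_pos: [0.6398, -0.0205, 0.2712]
eef_rot: [0.045, 0.999, -0.0, -0.0]
wrist_force: [-0.4, -1.9, -3.2]
gripper_width: 0.0092
gripper_force: 46.5
```

>>> arm_command(rows=[[[0, 0, 0.005], [0, 0, 0], 1], [[0, 0, 0.005], [0, 0, 0], 1], [[0, 0, 0.004], [0, 0, 0], 1], [[0, 0, 0.003], [0, 0, 0], 1], [[0, 0, 0], [0, 0, 0], 1], [[0, 0, 0], [0, 0, 0], 1]])

```text
time: 9.7
eef_pos: [0.6399, -0.0206, 0.2544]
eef_rot: [0.045, 0.999, -0.0, 0.0]
wrist_force: [0.3, -0.2, -2.8]
gripper_width: 0.0092
gripper_force: 46.5
```

```bash
python3 - <<'E'
from h import *
go([.656,.1575,.2525])
im=snap("scene","s4")
cv2.imwrite("pics/c4.png",cv2.resize(im[130:280,200:350],(600,600),interpolation=2)[:,:,::-1])
E
```

```text
t 9.7 pos [ 0.6399 -0.0206  0.2544] yawy 1.4799 turn [-0.01  0.    0.  ] shift [1.000e-04 1.788e-01 1.900e-03] F [ 0.31 -0.24 -2.75] w 0.0092 46.52274549007416
```

View pics/c4.png

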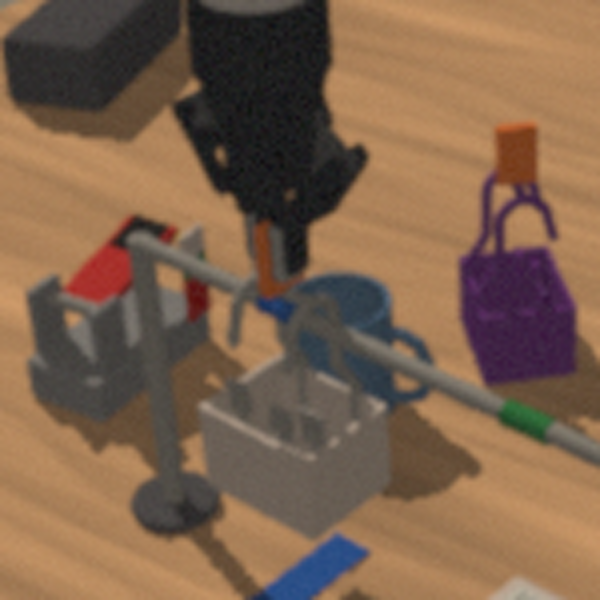

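Both hooks straddle the rail either side of the blue band, with the lips in front. Now to contact.

>>> arm_command(rows=[[[0, 0, 0.001], [0, 0, 0], 1], [[0, 0, 0.001], [0, 0, 0], 1], [[0, 0, 0], [0, 0, 0], 1], [[0, 0, 0], [0, 0, 0], 1]])

```text
time: 10.15
eef_pos: [0.6399, -0.0206, 0.2526]
eef_rot: [0.045, 0.999, -0.0, 0.0]
wrist_force: [-2.2, 0.2, 2.3]
gripper_width: 0.0096
gripper_force: 47.5
```

>>> arm_command(rows=[[[0.0015, 0, 0], [0, 0, 0], 1], [[0, 0, 0], [0, 0, 0], 1], [[0, 0.005, 0], [0, 0, 0], 1], [[0, 0.01, 0], [0, 0, 0], 1], [[0, 0.01, 0], [0, 0, 0], 1], [[0, 0.01, 0], [0, 0, 0], 1], [[0, 0.005, 0], [0, 0, 0], 1], [[0, 0, 0], [0, 0, 0], 1]])

```text
time: 10.95
eef_pos: [0.6424, 0.0202, 0.2528]
eef_rot: [0.045, 0.999, 0.0, 0.001]
wrist_force: [3.0, 3.2, 4.3]
gripper_width: 0.0093
gripper_force: 47.9
```

>>> arm_command(rows=[[[-0.001, 0, 0], [0, 0, 0], 1], [[0, 0.005, 0], [0, 0, 0], 1], [[0, 0.01, 0], [0, 0, 0], 1], [[0, 0.01, 0], [0, 0, 0], 1], [[0, 0.01, 0], [0, 0, 0], 1], [[0, 0.01, 0], [0, 0, 0], 1], [[0, 0.005, 0], [0, 0, 0], 1], [[0, 0, 0], [0, 0, 0], 1], [[0, 0, 0], [0, 0, 0], 1]])

```text
time: 11.85
eef_pos: [0.6478, 0.0699, 0.2526]
eef_rot: [0.045, 0.999, 0.0, 0.0]
wrist_force: [4.1, 4.0, 5.2]
gripper_width: 0.0093
gripper_force: 47.7
```

>>> arm_command(rows=[[[-0.0015, 0, -0.0003], [0, 0, 0], 1], [[0, 0.005, 0], [0, 0, 0], 1], [[0, 0.01, 0], [0, 0, 0], 1], [[0, 0.01, 0], [0, 0, 0], 1], [[0, 0.01, 0], [0, 0, 0], 1], [[0, 0.01, 0], [0, 0, 0], 1], [[0, 0.005, 0], [0, 0, 0], 1], [[0, 0, 0], [0, 0, 0], 1], [[0, 0, 0], [0, 0, 0], 1]])

```text
time: 12.75
eef_pos: [0.6534, 0.1198, 0.2525]
eef_rot: [0.045, 0.999, 0.001, -0.0]
wrist_force: [0.8, 2.9, 1.8]
gripper_width: 0.0094
gripper_force: 47.2
```

```bash
python3 - <<'E'
from h import *
go([.656,.1575,.2525],np.pi/2-.09)
im=snap("scene","s5")
print([(np.round(d["uv"],1).tolist(),round(d["conf"],2)) for d in arm.spot_point("scene","basket_hook")],proj("scene",arm.sense()["eef_pos"]-[0,0,.0424]))
cv2.imwrite("pics/c5.png",cv2.resize(im[150:330,240:420],(600,600),interpolation=2)[:,:,::-1])
E
```

```text
t 12.75 pos [0.6534 0.1198 0.2525] yawy 1.481 turn [ 0.06 -0.01  0.01] shift [0.0008 0.0378 0.    ] F [0.78 2.93 1.76] w 0.0094 47.240774631500244
[([396.7, 197.5], 0.87), ([316.3, 232.8], 0.63), ([454.1, 213.8], 0.61)] [np.float64(317.86606774377685), np.float64(228.75025287538847)]
```

View pics/c5.png

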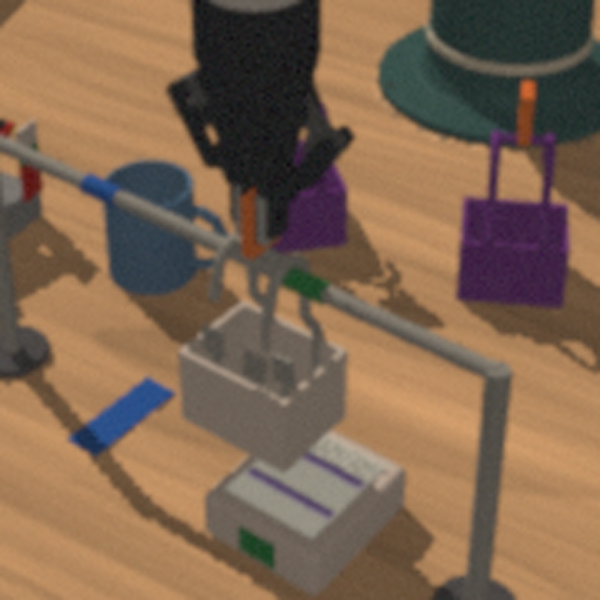

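Hooks are on the rail, just short of the green band (crop 305,282).

>>> arm_command(rows=[[[0, 0.005, 0], [0, 0, 0], 1], [[0, 0.01, 0], [0, 0, 0], 1], [[0, 0.01, 0], [0, 0, 0], 1], [[0, 0.008, 0], [0, 0, 0], 1], [[0, 0.005, 0], [0, 0, 0], 1], [[0, 0, 0], [0, 0, 0], 1], [[0, 0, 0], [0, 0, 0], 1]])

```text
time: 13.55
eef_pos: [0.6569, 0.1574, 0.2526]
eef_rot: [0.045, 0.999, 0.0, -0.0]
wrist_force: [0.8, 2.7, 1.3]
gripper_width: 0.0096
gripper_force: 47.1
```

```bash
python3 - <<'E'
from h import *
print("scene green at z.213",atz("scene",(330.7,234.2),.213), "blue",atz("scene",(269.8,205.9),.213))
go([.656,.158,.2525],np.pi/2-.09)
im=snap("scene","s6")
print([(np.round(d["uv"],1).tolist(),round(d["conf"],2)) for d in arm.spot_point("scene","basket_hook")],proj("scene",arm.sense()["eef_pos"]-[0,0,.0424]))
cv2.imwrite("pics/c6.png",cv2.resize(im[190:320,270:400],(600,600),interpolation=2)[:,:,::-1])
E
```

```text
scene green at z.213 [0.65838607 0.1548717  0.213     ] blue [ 0.64165625 -0.0216613   0.213     ]
t 13.55 pos [0.6569 0.1574 0.2526] yawy 1.4807 turn [ 0.04 -0.   -0.  ] shift [0.0009 0.0005 0.0001] F [0.81 2.68 1.26] w 0.0096 47.09403097629547
[([452.9, 215.9], 0.91), ([394.7, 194.5], 0.88), ([328.8, 237.6], 0.85), ([333.3, 222.0], 0.59)] [np.float64(331.8733318808141), np.float64(235.21445796104172)]
```

View pics/c6.png

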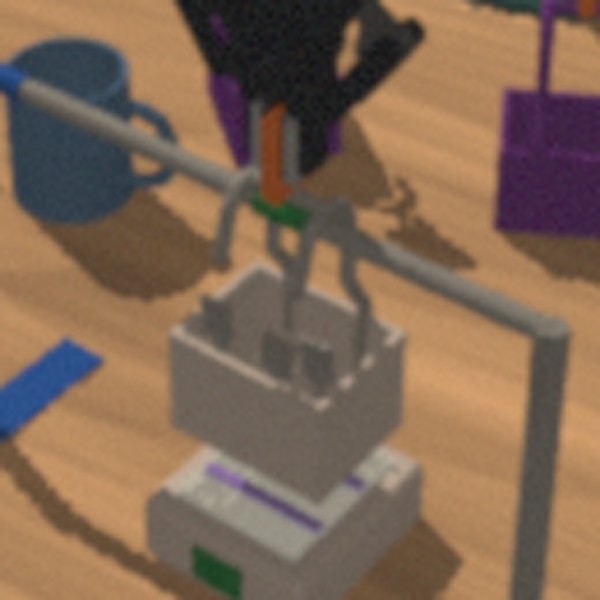

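The green band shows midway between the two hooks (crop 280,210), above the lamp. Release and rise.

>>> arm_command(rows=[[[0, 0, 0], [0, 0, 0], 0.6], [[0, 0, 0], [0, 0, 0], 0.3], [[0, 0, 0], [0, 0, 0], 0], [[0, 0, 0], [0, 0, 0], 0], [[0, 0, 0], [0, 0, 0], 0], [[0, 0, -0.01], [0, 0, 0], 0], [[0, 0, -0.02], [0, 0, 0], 0], [[0, 0, -0.025], [0, 0, 0], 0], [[0, 0, -0.025], [0, 0, 0], 0], [[0, 0, -0.01], [0, 0, 0], 0], [[0, 0, 0], [0, 0, 0], 0]])

```text
time: 14.75
eef_pos: [0.6574, 0.1567, 0.3443]
eef_rot: [0.045, 0.999, 0.0, 0.001]
wrist_force: [-1.0, 0.5, 0.2]
gripper_width: 0.0426
gripper_force: 0.0
```

```bash
python3 - <<'E'
from h import *
im=snap("scene","s7"); t=snap("top","t7")
go([.49,-.283,.2],np.pi/2+.07)
print([(np.round(d["uv"],1).tolist(),round(d["conf"],2)) for d in arm.spot_point("scene","basket_hook")])
c=np.hstack([cv2.resize(im[170:320,260:410],(398,398),interpolation=2),cv2.resize(t[160:260,370:470],(398,398),interpolation=2)])
cv2.imwrite("pics/c7.png",c[:,:,::-1])
for n in("top","scene"):
    for q in("paddle_pad","switch_box"): print(n,q,[(np.round(d["uv"],1).tolist(),round(d["conf"],2)) for d in arm.spot_point(n,q)])
E
```

```text
t 14.85 pos [0.6567 0.1566 0.3418] yawy 1.48 turn [-0.02 -0.05 -9.21] shift [ 0.1971 -0.4269  0.1418] F [ 0.6  -0.44 -0.86] w 0.0421 0.0
[([330.2, 234.0], 0.75), ([453.7, 215.3], 0.75), ([399.0, 195.1], 0.73), ([328.3, 180.3], 0.62)]
top paddle_pad [([421.9, 208.1], 0.82), ([218.5, 216.3], 0.17)]
top switch_box [([418.2, 190.3], 0.92)]
scene paddle_pad [([232.2, 186.3], 0.8)]
scene switch_box [([222.3, 226.8], 0.74)]
```

View pics/c7.png

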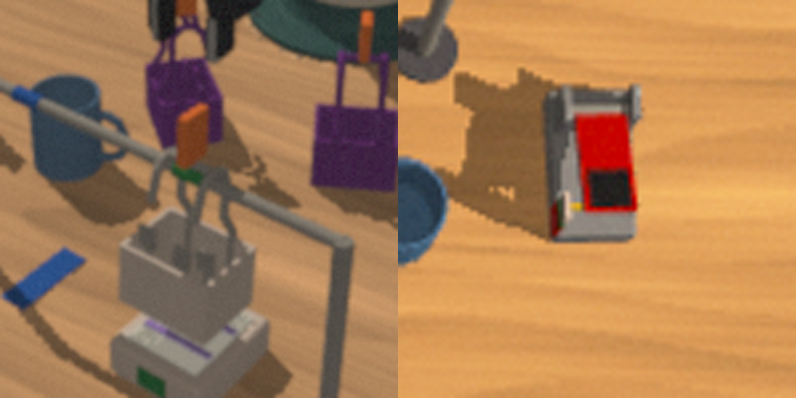

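The basket hangs by itself, centred on the green band. The pad is at top (423,207). Next: close the fingers and go above the paddle.

>>> arm_command(rows=[[[0, 0, 0], [0, 0, -4], 1], [[0, 0, 0], [0, 0, -4], 1], [[0.008, -0.017, 0], [0, 0, 0], 1], [[0.015, -0.034, 0], [0, 0, 0], 1], [[0.017, -0.038, 0], [0, 0, 0], 1], [[0.017, -0.038, 0], [0, 0, 0], 1], [[0.017, -0.038, 0], [0, 0, 0], 1], [[0.017, -0.038, 0], [0, 0, 0], 1], [[0.017, -0.038, 0], [0, 0, 0], 1], [[0.017, -0.038, 0], [0, 0, 0], 1], [[0.017, -0.038, 0], [0, 0, 0], 1], [[0.017, -0.038, 0], [0, 0, 0], 1]])

```text
time: 16.3
eef_pos: [0.5145, -0.2071, 0.3425]
eef_rot: [-0.024, 1.0, 0.0, -0.0]
wrist_force: [0.3, -0.5, -0.3]
gripper_width: 0.0001
gripper_force: 0.0
```

>>> arm_command(rows=[[[0.017, -0.038, 0], [0, 0, 0], 1], [[0.01, -0.02, 0], [0, 0, 0], 1], [[0, 0, 0], [0, 0, 0], 1], [[0, 0, 0], [0, 0, 0], 1], [[0, 0, 0], [0, 0, 0], 1]])

```text
time: 16.8
eef_pos: [0.4919, -0.2639, 0.3424]
eef_rot: [-0.025, 1.0, 0.0, -0.0]
wrist_force: [-0.9, -0.5, -0.2]
gripper_width: 0.0002
gripper_force: 0.0
```

```bash
python3 - <<'E'
from h import *
print(atz("top",(422.7,207.3),.0975),tri(("top",(422.7,207.3)),("scene",(237.3,187.5))))
go([.488,-.283,.15],np.pi/2+.05)
E
```

```text
[ 0.48942854 -0.28348632  0.0975    ] (array([ 0.48704068, -0.28062741,  0.10135239]), np.float64(0.0035852945737010152))
t 16.8 pos [ 0.4919 -0.2639  0.3424] yawy 1.621 turn [ 0.02 -0.01  0.01] shift [ 0.0048 -0.0189  0.1924] F [-0.85 -0.53 -0.18] w 0.0002 0.0
```

>>> arm_command(rows=[[[0.005, -0.018, 0.01], [0, 0, 0], 1], [[0, 0, 0.025], [0, 0, 0], 1], [[0, 0, 0.03], [0, 0, 0], 1], [[0, 0, 0.03], [0, 0, 0], 1], [[0, 0, 0.03], [0, 0, 0], 1], [[0, 0, 0.03], [0, 0, 0], 1], [[0, 0, 0.025], [0, 0, 0], 1], [[0, 0, 0.015], [0, 0, 0], 1], [[0, 0, 0.012], [0, 0, 0], 1], [[0, 0, 0], [0, 0, 0], 1], [[0, 0, 0], [0, 0, 0], 1]])

```text
time: 17.9
eef_pos: [0.4877, -0.2833, 0.1364]
eef_rot: [-0.024, 1.0, -0.0, 0.0]
wrist_force: [0.8, -0.3, 0.2]
gripper_width: -0.0002
gripper_force: 0.0
```

```bash
python3 - <<'E'
from h import *
go([.488,-.283,.098],np.pi/2+.05)
im=snap("scene","s8"); t=snap("top","t8")
c=np.hstack([cv2.resize(im[140:240,190:290],(398,398),interpolation=2),cv2.resize(t[160:260,370:470],(398,398),interpolation=2)])
cv2.imwrite("pics/c8.png",c[:,:,::-1])
E
```

```text
t 17.9 pos [ 0.4877 -0.2833  0.1364] yawy 1.6197 turn [-0.03  0.04 -0.06] shift [-0.0003  0.0003  0.0384] F [ 0.83 -0.29  0.24] w -0.0002 0.0
```

View pics/c8.png

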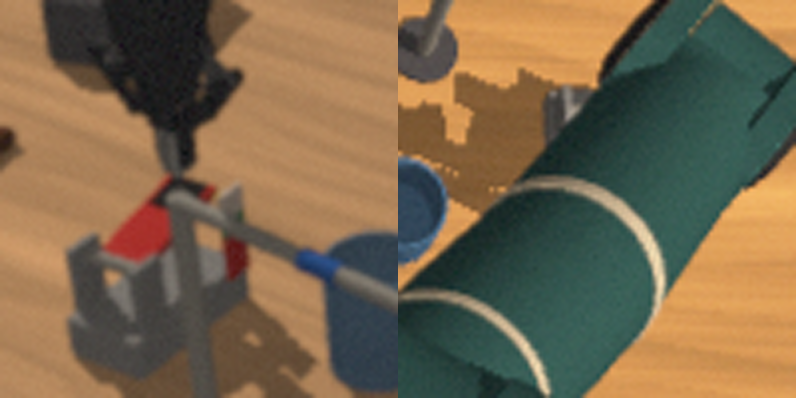

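The closed fingertips are just above the black pad (scene crop 178,180). I've now viewed 12 pictures, two over the limit of 10, so I'll look at no more and use force and height from here.

>>> arm_command(rows=[[[0, 0, 0.008], [0, 0, 0], 1], [[0, 0, 0.007], [0, 0, 0], 1], [[0, 0, 0.005], [0, 0, 0], 1], [[0, 0, 0.004], [0, 0, 0], 1], [[0, 0, 0.003], [0, 0, 0], 1], [[0, 0, 0], [0, 0, 0], 1], [[0, 0, 0], [0, 0, 0], 1]])

```text
time: 18.7
eef_pos: [0.4872, -0.2832, 0.1087]
eef_rot: [-0.024, 1.0, -0.0, -0.0]
wrist_force: [-2.8, 0.8, 3.6]
gripper_width: -0.0004
gripper_force: 1.7
```

>>> arm_command(rows=[[[0, 0, 0.003], [0, 0, 0], 1], [[0, 0, 0.003], [0, 0, 0], 1], [[0, 0, 0.002], [0, 0, 0], 1], [[0, 0, 0.002], [0, 0, 0], 1], [[0, 0, 0], [0, 0, 0], 1], [[0, 0, 0], [0, 0, 0], 1], [[0, 0, 0], [0, 0, 0], 1]])

```text
time: 19.4
eef_pos: [0.487, -0.2833, 0.0986]
eef_rot: [-0.024, 1.0, -0.0, -0.0]
wrist_force: [-4.9, 0.0, 5.8]
gripper_width: 0.0001
gripper_force: 2.7
```

```bash
python3 - <<'E'
from h import *
im=snap("scene","s9"); F=[]
for i in range(8):
    arm.read_camera("scene"); F.append(arm.sense()["wrist_force"])
print(np.mean(F,0).round(2),np.std(F,0).round(2)); go([.488,-.283,.098])
# pointer: yellow pixels on the scale plate
for f in("s8","s9"):
    h=cv2.cvtColor(cv2.imread(f"pics/{f}.png")[175:215,225:265],cv2.COLOR_BGR2HSV)
    for nm,lo,hi in(("yellow",(18,110,90),(35,255,255)),("green",(45,90,30),(85,255,255)),("red",(0,150,50),(6,255,255))):
        y,x=np.nonzero(cv2.inRange(h,lo,hi)); print(f,nm,len(x),x.mean()+225 if len(x) else 0,y.mean()+175 if len(x) else 0)
E
```

```text
[-4.46 -0.73  5.53] [0.28 0.54 0.34]
t 19.85 pos [ 0.487  -0.2833  0.0986] yawy 1.6194 turn [-0.   -0.02 -0.  ] shift [-0.001   0.0002  0.0006] F [-4.42 -0.94  5.21] w -0.0 2.7064877981320024
s8 yellow 0 0 0
s8 green 0 0 0
s8 red 136 233.875 197.75735294117646
s9 yellow 0 0 0
s9 green 0 0 0
s9 red 110 235.01818181818183 200.55454545454546
```

Tip height is 79.6 mm (halfway is 79 mm) and the force is about 5.5 N, so the paddle is at halfway. Hold for about 5 s.

>>> arm_command(rows=[[[0, 0, 0], [0, 0, 0], 1], [[0, 0, 0], [0, 0, 0], 1], [[0, 0, 0], [0, 0, 0], 1], [[0, 0, 0], [0, 0, 0], 1], [[0, 0, 0], [0, 0, 0], 1], [[0, 0, 0], [0, 0, 0], 1], [[0, 0, 0], [0, 0, 0], 1], [[0, 0, 0], [0, 0, 0], 1], [[0, 0, 0], [0, 0, 0], 1], [[0, 0, 0], [0, 0, 0], 1], [[0, 0, 0], [0, 0, 0], 1], [[0, 0, 0], [0, 0, 0], 1]])

```text
time: 21.05
eef_pos: [0.487, -0.2833, 0.0986]
eef_rot: [-0.024, 1.0, -0.0, -0.0]
wrist_force: [-4.9, -0.4, 5.8]
gripper_width: 0.0001
gripper_force: 2.7
```

>>> arm_command(rows=[[[0, 0, 0], [0, 0, 0], 1], [[0, 0, 0], [0, 0, 0], 1], [[0, 0, 0], [0, 0, 0], 1], [[0, 0, 0], [0, 0, 0], 1], [[0, 0, 0], [0, 0, 0], 1], [[0, 0, 0], [0, 0, 0], 1], [[0, 0, 0], [0, 0, 0], 1], [[0, 0, 0], [0, 0, 0], 1], [[0, 0, 0], [0, 0, 0], 1], [[0, 0, 0], [0, 0, 0], 1], [[0, 0, 0], [0, 0, 0], 1], [[0, 0, 0], [0, 0, 0], 1]])

```text
time: 22.25
eef_pos: [0.487, -0.2833, 0.0986]
eef_rot: [-0.024, 1.0, -0.0, -0.0]
wrist_force: [-4.5, -0.6, 4.4]
gripper_width: -0.0
gripper_force: 2.7
```

>>> arm_command(rows=[[[0, 0, 0], [0, 0, 0], 1], [[0, 0, 0], [0, 0, 0], 1], [[0, 0, 0], [0, 0, 0], 1], [[0, 0, 0], [0, 0, 0], 1], [[0, 0, 0], [0, 0, 0], 1], [[0, 0, 0], [0, 0, 0], 1], [[0, 0, 0], [0, 0, 0], 1], [[0, 0, 0], [0, 0, 0], 1], [[0, 0, 0], [0, 0, 0], 1], [[0, 0, 0], [0, 0, 0], 1], [[0, 0, 0], [0, 0, 0], 1], [[0, 0, 0], [0, 0, 0], 1]])

```text
time: 23.45
eef_pos: [0.487, -0.2833, 0.0986]
eef_rot: [-0.024, 1.0, -0.0, -0.0]
wrist_force: [-3.8, -0.0, 5.5]
gripper_width: -0.0001
gripper_force: 2.7
```

>>> arm_command(rows=[[[0, 0, 0], [0, 0, 0], 1], [[0, 0, 0], [0, 0, 0], 1], [[0, 0, 0], [0, 0, 0], 1], [[0, 0, 0], [0, 0, 0], 1], [[0, 0, 0], [0, 0, 0], 1], [[0, 0, 0], [0, 0, 0], 1], [[0, 0, 0], [0, 0, 0], 1], [[0, 0, 0], [0, 0, 0], 1], [[0, 0, 0], [0, 0, 0], 1], [[0, 0, 0], [0, 0, 0], 1], [[0, 0, 0], [0, 0, 0], 1], [[0, 0, 0], [0, 0, 0], 1]])

```text
time: 24.65
eef_pos: [0.487, -0.2833, 0.0986]
eef_rot: [-0.024, 1.0, -0.0, -0.0]
wrist_force: [-3.9, -1.7, 4.3]
gripper_width: 0.0003
gripper_force: 2.7
```

```bash
python3 - <<'E'
from h import *
go([.488,-.283,.098])
arm.read_camera("scene"); print([(np.round(d["uv"],1).tolist(),round(d["conf"],2)) for d in arm.spot_point("scene","basket_hook")])
print(arm.hand_in())
E
```

```text
t 24.65 pos [ 0.487  -0.2833  0.0986] yawy 1.6194 turn [-0.   -0.02 -0.  ] shift [-0.001   0.0002  0.0006] F [-3.94 -1.7   4.26] w 0.0003 2.7077895094407722
[([452.7, 217.2], 0.92), ([328.8, 178.3], 0.78), ([397.6, 196.4], 0.76), ([327.9, 240.7], 0.69)]
the job is handed in; nothing more can be done
None
```

Handed in at about 25 s: the basket hangs by itself at the green band and the paddle is held about halfway, judged by fingertip height and force because I never saw the pointer; I viewed 12 pictures, two over the limit of 10.

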